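Start a timed cycle on the tool steriliser

TASK

The scissors and the razor case are already lying in the steriliser: get it running. First shut the lid fully and swing the black-ball damper lever forward to the orange mark on its drum; only then pull the locked timer dial out, turn its white pointer clockwise to the orange mark, and push the dial fully home so that it locks there. Leave everything else on the counter where it is.

Things in the scene. Friction and masses are not known exactly. Their poses are not given: they have to be found in the camera images.
- steriliser: White bench-top tool steriliser, 270 mm deep (its x), 290 wide (its y), 95 high, fixed, turned about the vertical. Origin: centre of its underside, on the counter. -x side = front: control panel sloped 25 degrees (normal leans 25 degrees from vertical to -x), dial at its left (+y). Behind it the open-topped chamber with lid (left) and the air duct with damper lever (right).
- dial_pull (a joint): Dial's travel out along the panel normal: 0 = home (rotation locked by a toothed crown), 0.015 m = fully out. About 2.5 N of friction; stays where left. It turns only when more than 9 mm out and sinks home only with the pointer within about 5 degrees of a click; clicks are 24 degrees (0.419 rad) apart. A push of 5 to 15 N along the axis seats it.
- dial (a joint): Angle of the timer dial in rad, growing clockwise as seen from in front of the panel. 0 = pointer 36 degrees left of straight up the slope. It starts locked at one of the clicks 0, 0.419 or 0.838 (each has up to 0.09 of play either way); the orange mark is the click at 1.257. Friction 0.025 N m.
- dial_grip (a point): On the dial's turning axis, 45 mm above the panel (dial home). Black dial: skirt 62 mm across, its top 23 mm above the panel; on it a bar handle 60 mm long, 18 mm wide, from 23 to 53 mm above the panel. Axes turn with the dial: x along the bar to the white pointer end, z out of the panel (pull direction).
- dial_pointer (a point): White pointer end of the dial's bar handle, 30 mm from its axis, 45 mm above the panel.
- dial_mark (a point): Orange mark on the silver scale plate, on the panel 40 mm from the dial's axis: where the pointer must point (the other marks are black).
- lid (a joint): Lid angle in rad about the hinge along the machine's y at its back: 0 = shut, starts standing open at 0.7 to 1.1; grows as the front edge rises. A stiff hinge (0.32 N m, 2 to 3 N at the front edge) holds it where it is left.
- lid_press (a point): On the lid's outer (upper) face at mid width, 148 mm from the hinge line, 16 mm from the front edge; lid axes: z out of the outer face, x towards the hinge. White lid 170 x 205 x 16 mm; its black bow handle (112 mm long along y, 16 mm wide) is 38 mm nearer the hinge, its top 31 mm above the face.
- lid_hinge (a point): Middle of the lid's hinge line, 100 mm above the counter (axes of the machine); the outer face lies 12 mm above this line when shut.
- lever (a joint): Damper lever angle in rad about its pivot (axis along the machine's y): 0 = leaning 0.65 rad towards the front, 0.65 = upright, 1.3 = leaning to the back. The orange mark is at 0.35; starts between 0.85 and 1.3. Friction 0.12 N m holds it where it is left.
- lever_ball (a point): Centre of the black ball, 28 mm across, on the end of the steel damper lever, 100 mm from the pivot; axes of the lever: z out along it, y the pivot axis.
- lever_pivot (a point): Pivot of the damper lever: centre of the grey drum, 84 mm across and 56 mm wide, 90 mm above the counter (axes of the machine).
- lever_mark (a point): Where the ball's centre must be when the lever stands at the orange mark on the drum: 100 mm from the pivot, straight out over the mark.
- clipper_red: Bystander: black hair clipper with a red switch, 178 x 44 x 35 mm, lying to the right of the machine; origin under its middle.
- cologne_b: Bystander: cologne bottle with a white cap, 33 x 45 x 104 mm, standing behind and to the left; origin at the centre of its foot.
- clipper_blue: Bystander: black hair clipper with a blue switch, 182 x 44 x 35 mm, lying at the front left; origin under its middle.

How it is judged:
By the outcome, as a careful person would: the job done as asked, in the order asked, and still so for the second after the job is handed in, with the robot touching nothing.
It also fails if it takes over 58 s, if anything falls off the work surface, if the arm or the gripper's body presses on something with over 40 N, if the wrist force passes 120 N, or if a joint passes its speed limit or range.

ROBOT

A 6-joint arm with a two-finger parallel gripper is mounted at the origin on a cart in front of the work surface, level with it; the furniture and walls round the work are solid. World frame = base frame: x ahead of the robot, y to its left, z up, the work surface at z = 0. Lengths are in mm, angles in rad, forces in N, time in s.
With the tool pointing down it reaches from about 275 to 750 mm from the base axis. Payload 10.2 kg.
Tool frame: the origin (TCP) lies at the centre of the arm's flange, where the gripper is bolted on; the fingertips stand 173 mm ahead of it and the grasp point (between the pads) lies 155 mm ahead of it; z points along the fingers, y is the line along which they close (so a half turn about z gives the same grasp; the last joint's range is limited). The gripper opens to 85 mm and grips with 20 to 120 N. Pads are 22 mm wide; open, the fingers measure 114 mm over their backs; the gripper's body (76 mm by 85 mm) begins 54 mm behind the grasp point. The pads swing forward as they close: fully open they stand 13 mm farther back than shut.
Start: joints at [1.01, 0.313, 1.498, -0, 1.331, -0.223], TCP at [174.005, 495.333, 404.694] pointing down, gripper open.
Joint ranges: [-2.94, 2.94], [-0.97, 2.17], [0.19, 2.56], [-1.23, 4.37], [0.02, 3.11], [-2.88, 2.88]. Speed limits (rad/s): [2.39, 2.39, 3.01, 3.14, 3.14, 3.14].

INTERFACE

Orientations are given as a unit quaternion [w, x, y, z].
In Python, from rig import ctrl, imaging, sensors, finish_job gives the robot as it stands (ctrl), with the cameras (imaging), the readings (sensors) and the job as plain functions.
- The arm moves only by the tool steer_hand, called after ">>>" by a JSON object that holds its "op" and its "data", one argument or row to a line. Schema: {"type":"object","properties":{"increments":{"type":"object","properties":{"x":{"type":"array","items":{"type":"number"},"minItems":1,"maxItems":8},"y":{"type":"array","items":{"type":"number"},"minItems":1,"maxItems":8},"z":{"type":"array","items":{"type":"number"},"minItems":1,"maxItems":8},"wx":{"type":"array","items":{"type":"number"},"minItems":1,"maxItems":8},"wy":{"type":"array","items":{"type":"number"},"minItems":1,"maxItems":8},"wz":{"type":"array","items":{"type":"number"},"minItems":1,"maxItems":8}},"additionalProperties":false,"required":["x","y","z","wx","wy","wz"]},"aperture":{"type":"number"},"grip_n":{"type":"number"},"only":{"type":"string"},"quiet":{"type":"boolean"},"lines":{"type":"string"}},"required":["increments"],"additionalProperties":false}. increments is an object with one list for each field, all of the same length, 1 to 8, a row being the entries at one place: x, y, z (the shift in mm), wx, wy, wz (a rotation vector in rad); each row is the pose to reach, as a shift and turn from the pose commanded when the call began, along the tool's axes at that moment; what a row does not reach only later rows make up. A row lasts 1/10 s, in which the tool goes at most 50 mm and 0.15 rad, less where a joint would pass 70% of its speed; a pose out of reach is approached as far as the arm can. aperture is the opening from 0.0 (shut) to 1.0 (fully open), set as the call begins (left out keeps the last). The fingers move at their own pace and stop on an object; grip_n is the grip in N (left out, the last holds). Time passes only in rows, so rows that do not move let the fingers close. The tool returns the time, the measured TCP pose, the force, the opening and the grip force at its end. only (a regular expression) keeps the lines of the reply that match it, lines (a string "A,B") keeps lines A to B, and quiet returns only ok. Input that does not fit is refused with a message, and nothing moves.
- sensors.sense(): the state, without advancing time (a new reading comes with each control period).
- imaging.capture(name): name is "scene" or "top" or "wrist"; returns the picture (384x512x3 uint8, red, green, blue); there is no depth.
- imaging.calibration(name): a dict with "fx", "fy", "cx", "cy" (pixels), "position" and "attitude" of the camera in the world. Camera axes: x right, y down, z forward; pixel columns grow to the right and rows downward; lengths in mm; the calibration is good to about 2 mm. A picture is of the moment at which its call begins: read the wrist's pose just before it. calibration takes no time and is no camera call; for the wrist camera it gives the pose at the moment of the call.
- finish_job(): hands the job in; it is judged then, once.
The state is a dict: "time_s": time; "joints": joint angles; "dq": joint speeds; "tau": joint torques, N m; "eef_pos": TCP position; "ee_rot": TCP orientation; "force": force on the tool from outside, world axes, zero at the start; "wrist_torque": the same for the moment, N m; "grip_width": opening from 0.0 (shut) to 1.0 (fully open); "grip_force": force on a finger pad.
Only numpy, scipy, OpenCV 4.12 (cv2) and the standard library are available. Lean on these libraries where they do the work, as an engineer would, in place of code of your own. Each camera call takes 0.05 s, during which the arm holds its last target. There are 200 camera calls.

## Working session

There is one attempt and no reset: what is moved stays moved. The work goes in short steps, Python scripts to look and compute and a tool call to move; the robot and the scene stay as the last step left them, time stands still between calls to the robot, and variables do not carry over. Pictures are saved under pics/ and viewed, at most 10 in all, crops included, and the job is handed in when it is done.

```bash
ls; mkdir -p pics; python3 - <<'E'
from rig import ctrl, imaging, sensors, finish_job
import cv2,numpy as np
s=sensors.sense();print({k:np.round(v,3).tolist() for k,v in s.items()})
for n in("scene","top"):
    c=imaging.calibration(n);print(n,c)
    im=imaging.capture(n);cv2.imwrite(f"pics/{n}0.png",im[...,::-1])
E
```

```text
pics
rig.py
{'time_s': 0.0, 'joints': [1.01, 0.313, 1.498, -0.0, 1.331, -0.223], 'dq': [0.002, 0.001, -0.001, -0.001, -0.002, 0.001], 'tau': [-0.001, -41.226, -25.974, -0.0, 0.004, 0.0], 'eef_pos': [173.979, 495.29, 404.145], 'ee_rot': [-0.0, 0.168, 0.986, -0.001], 'force': [-0.548, 0.107, -0.733], 'wrist_torque': [0.01, -0.008, -0.074], 'grip_force': 0.0, 'grip_width': 1.001}
scene {'fx': 485.9095356566299, 'fy': 485.9095356566299, 'cx': 259.86872310083123, 'cy': 194.81950076454882, 'position': array([ -353.45459418, -1015.89179144,   776.21303375]), 'attitude': array([-0.48201433,  0.79064913, -0.31794086,  0.20359214])}
top {'fx': 419.35796146448877, 'fy': 419.35796146448877, 'cx': 248.87869473185472, 'cy': 188.5968509329992, 'position': array([ 391.53962304,  -87.88674165, 1319.73721229]), 'attitude': array([ 0.06385236, -0.7002174 ,  0.70879171, -0.05685755])}
```

```bash
python3 - <<'E'
import cv2
for n in("scene","top"):
    im=cv2.imread(f"pics/{n}0.png")
    cv2.imwrite(f"pics/{n}0b.png",cv2.resize(im,(800,600),interpolation=cv2.INTER_CUBIC))
E
```

```text
(no output)
```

View pics/scene0b.png

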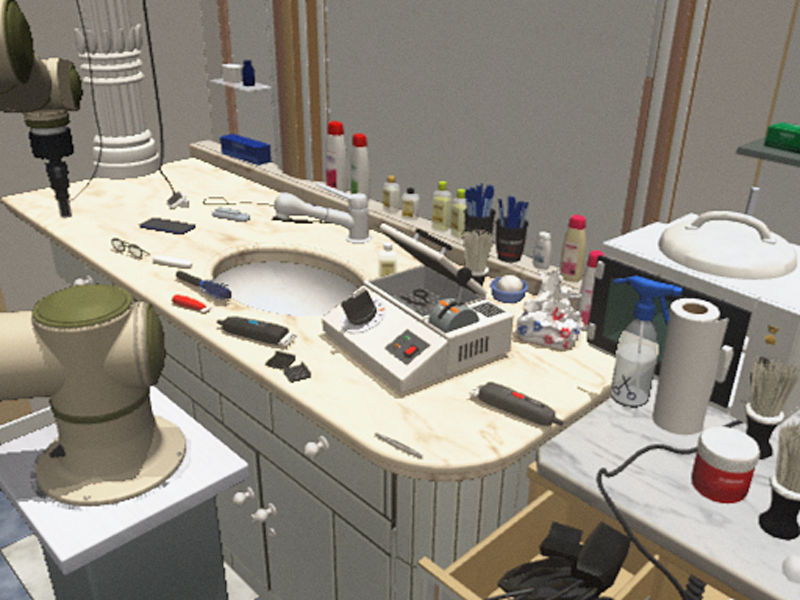

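View pics/top0b.png

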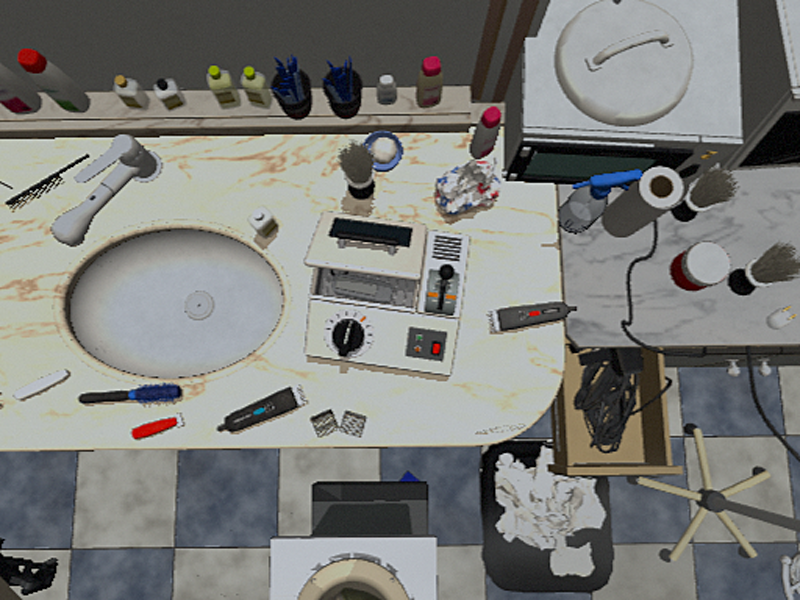

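The scene picture shows the machine with its lid up, near (430,310). In the top picture the dial is at about (348,337), the lever ball at (446,272), the lid at (360,240) and the front edge runs from (305,360) to (450,375). Next I'll enlarge both.

```bash
python3 - <<'E'
import cv2,numpy as np
t=cv2.imread("pics/top0.png")[130:245,190:305]
s=cv2.imread("pics/scene0.png")[135:255,200:335]
a=cv2.resize(t,(400,400),interpolation=cv2.INTER_CUBIC);b=cv2.resize(s,(400,356),interpolation=cv2.INTER_CUBIC)
o=np.zeros((400,800,3),np.uint8);o[:,:400]=a;o[:356,400:]=b
cv2.imwrite("pics/crop.png",o)
E
cat > h.py <<'E'
import numpy as np
from scipy.spatial.transform import Rotation as R
from rig import ctrl, imaging, sensors, finish_job
def q(w): return R.from_quat([w[1],w[2],w[3],w[0]])
def ray(c,u,v):
    d=q(c["attitude"]).apply([(u-c["cx"])/c["fx"],(v-c["cy"])/c["fy"],1.]);return np.array(c["position"]),d/np.linalg.norm(d)
def onz(c,u,v,z):
    p,d=ray(c,u,v);return p+d*(z-p[2])/d[2]
def tri(*prs):
    A=np.zeros((3,3));b=np.zeros(3)
    for p,d in prs:
        M=np.eye(3)-np.outer(d,d);A+=M;b+=M@p
    x=np.linalg.solve(A,b);return x,[np.linalg.norm((np.eye(3)-np.outer(d,d))@(x-p)) for p,d in prs]
def proj(c,P):
    p=q(c["attitude"]).inv().apply(np.atleast_2d(P)-np.array(c["position"]))
    return np.c_[p[:,0]/p[:,2]*c["fx"]+c["cx"],p[:,1]/p[:,2]*c["fy"]+c["cy"]]
E
```

```text
(no output)
```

View pics/crop.png

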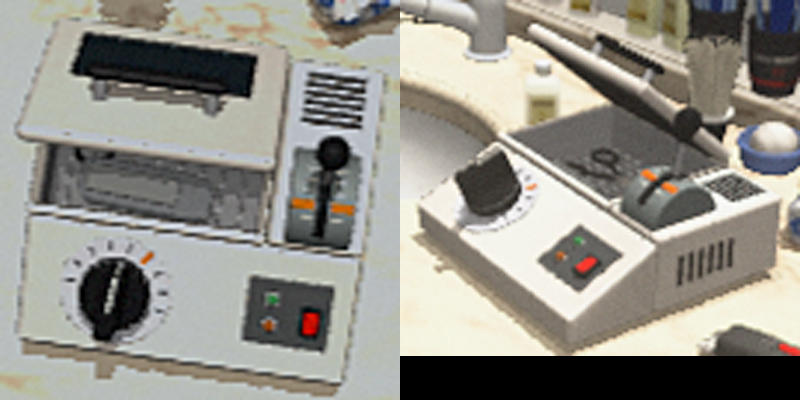

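Left half (top view): ball at (333,153), orange dial mark (148,257), dial centre about (115,290), panel's upper edge from (30,212) to (365,255), drum marks at (303,204) and (343,210). Right half (scene view): ball at (287,122), orange dial mark (532,187 of the 800-wide frame).

```bash
python3 - <<'E'
from h import *
np.set_printoptions(precision=1,suppress=True)
t=imaging.calibration("top");s=imaging.calibration("scene")
T=lambda u,v:(190+u*.2875-.35,130+v*.2875-.35)
S=lambda u,v:(200+(u-400)*.3375-.35,135+v*.3375-.35)
def both(n,a,b):print(n,*tri(ray(t,*T(*a)),ray(s,*S(*b))))
both("ball",(333,153),(687,122))
both("omark",(148,257),(532,187))
both("red",(310,323),(586,266))
both("green",(272,299),(577,241))
both("duct front-right corner",(362,256),(655,240))
both("duct back right",(383,72),(780,198))
both("panel left top",(32,212),(510,133))
both("lid frontright",(272,165),(728,160))
both("lid frontleft",(18,135),(535,30))
both("drum mark",(322,206),(660,180))
both("front right bottom",(340,390),(575,350))
both("front right panel",(342,380),(570,318))
E
```

```text
ball [ 627.2 -178.6  188.2] [np.float64(0.2211310709008237), np.float64(0.22113107090095113)]
omark [560.7 -26.6  82.1] [np.float64(0.09309850542008238), np.float64(0.09309850542005398)]
red [ 503.9 -164.9   68. ] [np.float64(0.19685219902643333), np.float64(0.1968521990264497)]
green [ 524.  -132.2   74.7] [np.float64(0.17837134406495345), np.float64(0.17837134406506028)]
duct front-right corner [ 556.7 -207.6   94.6] [np.float64(1.1654630264893961), np.float64(1.165463026489543)]
duct back right [ 718.3 -231.4   92. ] [np.float64(0.2088440055613059), np.float64(0.20884400556115384)]
panel left top [603.7  66.5  98.6] [np.float64(7.049843625486524), np.float64(7.04984362548671)]
lid frontright [ 657.9 -160.2  125. ] [np.float64(38.02735961158912), np.float64(38.02735961158904)]
lid frontleft [643.7  65.2 210.1] [np.float64(4.289939465097126), np.float64(4.28993946509706)]
drum mark [ 595.1 -173.6  133.4] [np.float64(1.0291105128868574), np.float64(1.0291105128867761)]
front right bottom [ 452.6 -196.9    9.2] [np.float64(4.824130868784161), np.float64(4.82413086878411)]
front right panel [ 456.  -192.9   42.3] [np.float64(0.10165217883508754), np.float64(0.10165217883498692)]
```

```bash
cat >> h.py <<'E'
YAW=-0.146; O=np.array([608,-68.7,0.])
M=R.from_euler("z",YAW)
W=lambda m:M.apply(m)+O
Mi=lambda w:M.inv().apply(np.array(w)-O)
def pose(ptm,Rm,ahead):
    """TCP pose so the point `ahead` mm along the tool z lies at machine point ptm, tool axes Rm (machine)"""
    Rw=M*Rm; return W(ptm)-Rw.apply([0,0,ahead]),Rw
DOWN=R.from_matrix(np.array([[-1,0,0],[0,1,0],[0,0,-1.]]))
def delta(p,Rw):
    s=sensors.sense();C=q(s["ee_rot"])
    d=C.inv().apply(p-np.array(s["eef_pos"]));r=(C.inv()*Rw).as_rotvec()
    print("d",np.round(d,1).tolist(),"r",np.round(r,3).tolist(),"tip m",np.round(Mi(np.array(s["eef_pos"])+C.apply([0,0,173])),1),"t",round(s["time_s"],2))
    return d,r
E
python3 - <<'E'
from h import *
delta(*pose([40,38,262],DOWN,173))
E
```

```text
d [-628.4, -343.4, -30.6] r [-0.001, -0.0, -0.192] tip m [-511.5  494.7  231.2] t 0.1
```

>>> {"op": "steer_hand", "data": {
  "increments": {"x": [-628, -628, -628, -628, -628, -628, -628, -628], "y": [-343, -343, -343, -343, -343, -343, -343, -343], "z": [-30, -30, -30, -30, -30, -30, -30, -30], "wx": [0, 0, 0, 0, 0, 0, 0, 0], "wy": [0, 0, 0, 0, 0, 0, 0, 0], "wz": [-0.19, -0.19, -0.19, -0.19, -0.19, -0.19, -0.19, -0.19]},
  "aperture": 0
}}

```text
time_s: 0.9
eef_pos: [438.9, 200.6, 421.2]
ee_rot: [-0.0, 0.074, 0.997, -0.0]
force: [0.4, 1.3, 0.5]
grip_width: 0.0
grip_force: 0.0
```

```bash
python3 - <<'E'
from h import *
import cv2
delta(*pose([40,38,262],DOWN,173))
c=imaging.calibration("wrist");cv2.imwrite("pics/w1.png",imaging.capture("wrist")[...,::-1]);print(c)
print(proj(c,[W([-82,58,68]),W([0,38,100])]))
E
```

```text
d [-246.9, -203.4, -13.8] r [-0.0, -0.0, -0.002] tip m [-206.6  241.9  248.2] t 0.9
{'fx': 327.299819504141, 'fy': 327.299819504141, 'cx': 255.18126118081403, 'cy': 193.53164129270488, 'position': array([363.95729823, 212.14878728, 390.90456328]), 'attitude': array([0.11420693, 0.74871578, 0.64547651, 0.09869921])}
[[ 91.42777562 278.15170545]
 [ 70.73896409 359.0123388 ]]
```

>>> {"op": "steer_hand", "data": {
  "increments": {"x": [-247, -247, -247, -247, -247, -247, -247], "y": [-203, -203, -203, -203, -203, -203, -203], "z": [-14, -14, -14, -14, -14, -14, -14], "wx": [0, 0, 0, 0, 0, 0, 0], "wy": [0, 0, 0, 0, 0, 0, 0], "wz": [0, 0, 0, 0, 0, 0, 0]}
}}

```text
time_s: 1.65
eef_pos: [654.1, -38.2, 433.8]
ee_rot: [-0.001, 0.075, 0.997, -0.0]
force: [-0.4, 0.5, -0.3]
grip_width: 0.0
grip_force: 0.0
```

```bash
python3 - <<'E'
from h import *
import cv2
delta(*pose([40,38,262],DOWN,173))
c=imaging.calibration("wrist");im=imaging.capture("wrist")[...,::-1].copy()
print(proj(c,[W([-82.3,58.3,68.4]),W([-101,58,109]),W([0,38,100]),W([35,-106,188])]))
np.save("w2.npy",dict(c=c),allow_pickle=True)
cv2.imwrite("pics/w2.png",im);cv2.imwrite("pics/w2b.png",cv2.resize(im,(800,600),interpolation=cv2.INTER_CUBIC))
E
```

```text
d [1.1, 1.1, -1.2] r [-0.0, -0.001, -0.005] tip m [ 40.9  36.8 260.8] t 1.65
[[277.12881726  38.08554114]
 [280.35944085   4.50756982]
 [255.82373265 131.18692   ]
 [ 48.40828448 197.95097265]]
```

View pics/w2b.png

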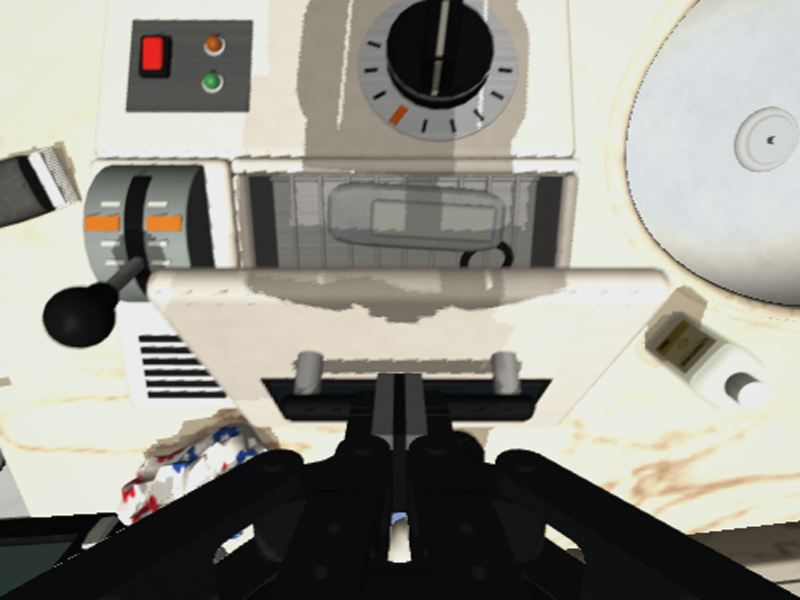

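The wrist view is upside-down relative to the machine (front at top). It shows the lid's front edge at row 270, from (150,272) to (668,272), the closed fingers at (400,380) over the lid handle, the ball at (79,316), the dial mark at (398,115), and the dial plate centre at about (437,65).

```bash
python3 - <<'E'
from h import *
np.set_printoptions(precision=1,suppress=True)
c=np.load("w2.npy",allow_pickle=True).item()["c"];t=imaging.calibration("top");s=imaging.calibration("scene")
k=1.5625
T=lambda u,v:(190+u*.2875-.35,130+v*.2875-.35)
S=lambda u,v:(200+(u-400)*.3375-.35,135+v*.3375-.35)
w=lambda u,v:ray(c,u/k-.2,v/k-.2)
for n,a,b,d in [("ball",(79,316),(333,153),(687,122)),("omark",(398,115),(148,257),(532,187)),("green",(212,81),(272,299),(577,241)),("red",(153,53),(310,323),(586,266))]:
    x,e=tri(w(*a),ray(t,*T(*b)),ray(s,*S(*d)));print(n,x,Mi(x),np.array(e))
print(c["position"],Mi(c["position"]))
p0,d0=w(150,272);p1,d1=w(668,272)
f=205/np.linalg.norm(d0/d0[2]-d1/d1[2]);
for d in(d0,d1):print(Mi(p0-d/d[2]*f))
x,e=tri(w(150,274),ray(t,*T(272,165)));print("lid R",x,Mi(x),e)
x,e=tri(w(668,274),ray(t,*T(18,135)));print("lid L",x,Mi(x),e)
for p,z in (((103,157),95),((234,160),95),((577,158),95)):
    P,D=w(*p);print(Mi(P+D*(z-P[2])/D[2]))
E
```

```text
ball [ 628.6 -178.2  187.8] [  36.3 -105.3  187.8] [1.7 1.2 0.8]
omark [562.  -25.5  80.9] [-51.8  36.1  80.9] [1.4 1.5 0.4]
green [ 525.6 -131.5   73.3] [-72.4 -74.2  73.3] [1.7 1.5 0.9]
red [ 504.9 -164.5   67. ] [ -88.1 -109.7   67. ] [1.1 1.1 0.4]
[579.1 -26.5 403.6] [-34.7  37.6 403.6]
[ 13.4 -61.2 206.7]
[ 14.4 143.8 206.7]
lid R [ 613.2 -129.4  210.8] [ 13.9 -59.3 210.8] [np.float64(0.6621498803265182), np.float64(0.6621498803265625)]
lid L [640.   66.9 216.3] [ 11.9 138.8 216.3] [np.float64(0.8904968202245662), np.float64(0.890496820224569)]
[ -28.  -134.3   95. ]
[-25.9 -58.4  95. ]
[-26.1 140.9  95. ]
```

>>> {"op": "steer_hand", "data": {
  "increments": {"x": [3, 9, 26, 39, 49, 55, 59, 59], "y": [3, 3, 3, 3, 3, 3, 3, 3], "z": [36, 56, 78, 96, 116, 133, 146, 149], "wx": [0, 0, 0, 0, 0, 0, 0, 0], "wy": [0, 0, 0, 0, 0, 0, 0, 0], "wz": [0, 0, 0, 0, 0, 0, 0, 0]}
}}

```text
time_s: 2.5
eef_pos: [593.7, -22.6, 285.4]
ee_rot: [-0.002, 0.074, 0.997, 0.0]
force: [-6.8, 2.3, 11.2]
grip_width: 0.001
grip_force: 5.2
```

```bash
python3 -c "
from h import *
s=sensors.sense();print(s['force']);delta(*pose([-18,40,110],DOWN,173))"
```

```text
[-6.76437051  2.29585611 11.15401837]
d [-2.9, -3.6, 2.4] r [0.0, -0.004, -0.001] tip m [-21.5  43.6 112.4] t 2.5
```

>>> {"op": "steer_hand", "data": {
  "increments": {"x": [0, 0, 0], "y": [0, 0, 0], "z": [2, 4, 4], "wx": [0, 0, 0], "wy": [0, 0, 0], "wz": [0, 0, 0]}
}}

```text
time_s: 2.8
eef_pos: [593.8, -22.5, 285.2]
ee_rot: [-0.001, 0.073, 0.997, -0.0]
force: [-17.2, 3.3, 25.1]
grip_width: -0.0
grip_force: 12.8
```

>>> {"op": "steer_hand", "data": {
  "increments": {"x": [0, 0, 0, 0, 0], "y": [0, 0, 0, 0, 0], "z": [-40, -80, -120, -140, -140], "wx": [0, 0, 0, 0, 0], "wy": [0, 0, 0, 0, 0], "wz": [0, 0, 0, 0, 0]},
  "aperture": 0.7
}}

```text
time_s: 3.3
eef_pos: [594.3, -22.8, 425.7]
ee_rot: [0.003, 0.074, 0.997, -0.0]
force: [0.2, -0.7, -0.1]
grip_width: 0.701
grip_force: 0.0
```

```bash
python3 - <<'E'
from h import *
import cv2
c=imaging.calibration("wrist");im=imaging.capture("wrist")[...,::-1].copy()
np.save("w3.npy",dict(c=c),allow_pickle=True)
cv2.imwrite("pics/w3.png",im);cv2.imwrite("pics/w3b.png",cv2.resize(im,(800,600),interpolation=cv2.INTER_CUBIC))
delta(*pose([36.3,-105.3,250],DOWN,155))
E
```

```text
d [-56.7, -148.6, 18.4] r [-0.0, 0.002, -0.002] tip m [-19.9  43.4 250.2] t 3.35
```

View pics/w3b.png

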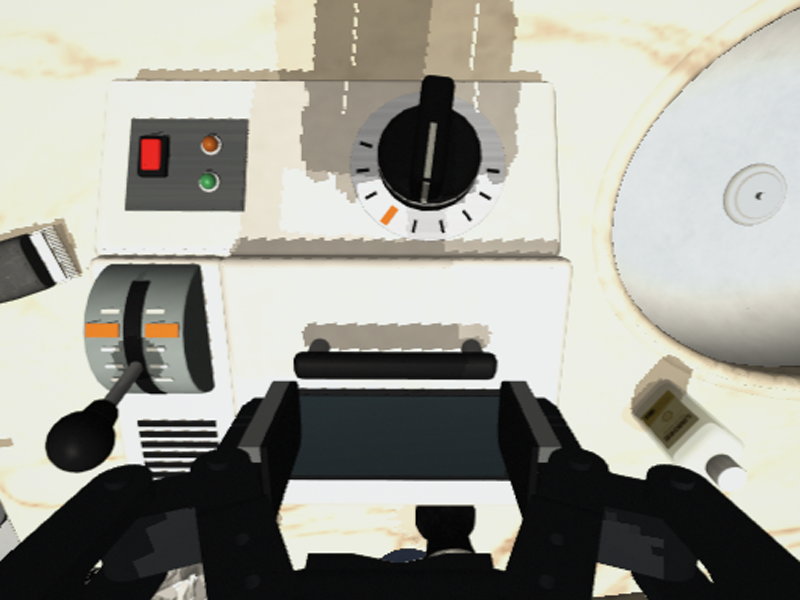

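The lid lies flush and shut. The dial's white line runs from (433,125) to about (428,180), pointing up the slope. The orange mark is at (389,215) and the ball at (80,437).

```bash
python3 - <<'E'
from h import *
import cv2
np.set_printoptions(precision=1,suppress=True)
c=np.load("w3.npy",allow_pickle=True).item()["c"];k=1.5625
C=np.array([-81.2,59.6,67.2]);n=np.array([-np.sin(.4363),0,np.cos(.4363)]);up=np.array([np.cos(.4363),0,np.sin(.4363)])
def onp(u,v,h):
    p,d=ray(c,u,v);p=Mi(p);d=M.inv().apply(d);x=p+d*((C+h*n-p)@n)/(d@n);r=x-C;return np.array([-r[1],r@up])
def a(P):return np.degrees(np.arctan2(P[0],P[1]))
P=onp(389/k-.2,215/k-.2,0);print("mark",P,a(P))
im=cv2.imread("pics/w3.png");g=im[78:132,265:292].min(2)
# white line on the bar
m=(g>110).astype(np.uint8);n_,lab,st,ce=cv2.connectedComponentsWithStats(m);print(st,ce)
for i in range(g.shape[0]):print(i+78,''.join('%4d'%v for v in g[i]))
E
```

```text
mark [21.9 32.5] 34.00420284796908
[[   0    0   27   54 1347]
 [   7    1    7   35   89]
 [  25   49    1    1    1]
 [   0   51    1    1    1]
 [   2   50    6    3    8]
 [  20   50    4    2    4]
 [  11   53    1    1    1]
 [  16   52    3    1    3]
 [  24   52    3    2    4]] [[13.2 26.7]
 [10.  17.8]
 [25.  49. ]
 [ 0.  51. ]
 [ 4.8 51.1]
 [21.5 50.5]
 [11.  53. ]
 [17.  52. ]
 [25.2 52.8]]
78   10  10   8   9   9  10  11  11  11  11  42  75  61  45  28  11  12  11  12  10  10   8   7   7  11  12  14
79   12   9   6  11   9  11  11  11  11  19  72 124 124 115  75  12  11  10  11  11   9   9   8   8  12  13  14
80   10   9   7   9  10  12  12  12  11  20  75 126 126 116  76  11  10  10  12  11   8   8   8   8  11  10  10
81   10   9   9   9   9  11  11   9  10  20  74 126 125 113  64  11   9  11  10  10   9   9   8   9  12  11  13
82   10   7   9   9  11   9  11  10  11  33  87 125 125 109  51  11  10  11   9  10  10   8   8   9  10  11  11
83   10   8   9  10   9  11  11  10  10  49 104 126 126 105  30   8  10  11   9   9   9  10   7   9  11  11  12
84    9   8   9  10  1
[... 4685 characters left out ...]
11  11  15  19  19  17
126    9   7   6   7  35  67  67  63  40   5   6   7   4   5   7  14  21  17  12  15  18  18  19  19  17  30  55
127    9   9  10  19  64 107  99  81  34   8   6   9  10  13  17  20  20  19  19  19  19  17  21  51  93 119 110
128   12   9   7  20  68 115 115  95  33  20  18  19  19  20  20  19  20  18  18  17  42  86 112 128 107  52  19
129  135 103  66  31  63 123 146 136  52  18  17  17  17  17  15  17  17  38  77 110 134 114  66  43  20  14  39
130   82 105 122 133 124  99  72  78  88  86  89 103 107 103  95  96 111 119 111  84  52  29  13  14  12  42 114
131   16  20  30  47  71  92 104 106 105 103 107 114 108  95  78  63  48  33  23  16  13  12  18  62 143 214 235
```

```bash
python3 - <<'E'
from h import *
np.set_printoptions(precision=1,suppress=True)
c=np.load("w3.npy",allow_pickle=True).item()["c"];k=1.5625
C=np.array([-81.2,59.6,67.2]);n=np.array([-np.sin(.4363),0,np.cos(.4363)]);up=np.array([np.cos(.4363),0,np.sin(.4363)])
def onp(u,v,h):
    p,d=ray(c,u,v);p=Mi(p);d=M.inv().apply(d);x=p+d*((C+h*n-p)@n)/(d@n);r=x-C;return np.array([-r[1],r@up])
A=onp(277.2,78.5,53);B=onp(273.3,113,53);D=B-A
print(A,B,np.linalg.norm(D),np.degrees(np.arctan2(D[0],D[1])))
w=lambda u,v:ray(c,u/k-.2,v/k-.2)
for p in((103,257),(560,250)):
  print("edge",onp(p[0]/k,p[1]/k,0))
c2=np.load("w2.npy",allow_pickle=True).item()["c"]
print("ball",Mi(tri(w(80,437),ray(c2,50.4,202))[0]))
p,d=w(80,437);x=p+d*(187.8-p[2])/d[2];print(Mi(x))
E
```

```text
[-2.1 -0.2] [ 1.3 28.7] 29.163881325955437 6.662138374036197
edge [194.7  58.6]
edge [-81.8  54.7]
ball [  40.7 -110.4  179.8]
[  35.6 -104.4  187.8]
```

>>> {"op": "steer_hand", "data": {
  "increments": {"x": [-57, -57, -57, -57, -57, -57, -57], "y": [-149, -149, -149, -149, -149, -149, -149], "z": [18, 18, 18, 18, 40, 80, 80], "wx": [0, 0, 0, 0, 0, 0, 0], "wy": [0, 0, 0, 0, 0, 0, 0], "wz": [0, 0, 0, 0, 0, 0, 0]}
}}

```text
time_s: 4.05
eef_pos: [628.2, -178.2, 335.7]
ee_rot: [-0.006, 0.074, 0.997, 0.002]
force: [0.1, -0.4, -0.0]
grip_width: 0.695
grip_force: 0.0
```

```bash
python3 -c "
from h import *
s=sensors.sense();print(s['force']);delta(*pose([36,-105,187],DOWN,155))"
```

```text
[ 0.13172847 -0.38635295 -0.02301527]
d [-0.0, 0.4, -6.3] r [0.004, -0.012, -0.002] tip m [  33.9 -104.7  162.7] t 4.05
```

>>> {"op": "steer_hand", "data": {
  "increments": {"x": [0, 0, 0, 0], "y": [0, 0, 0, 0], "z": [-5, -5, -5, -5], "wx": [0, 0, 0, 0], "wy": [0, 0, 0, 0], "wz": [0, 0, 0, 0]},
  "aperture": 0,
  "grip_n": 20
}}

```text
time_s: 4.45
eef_pos: [629.2, -177.8, 350.3]
ee_rot: [0.003, 0.073, 0.997, 0.0]
force: [1.2, 5.1, 6.2]
grip_width: 0.308
grip_force: 19.5
```

```bash
python3 -c "
from h import *
s=sensors.sense();print(s['force']);delta(*pose([36,-105,187],DOWN,155))"
```

```text
[1.18934809 5.06771736 6.2419723 ]
d [0.9, -0.1, 8.3] r [0.001, 0.005, -0.001] tip m [  37.7 -104.8  177.3] t 4.45
```

>>> {"op": "steer_hand", "data": {
  "increments": {"x": [0, 0, 0, 0], "y": [0, 0, 0, 0], "z": [0, 4, 7, 7], "wx": [0, 0, 0, 0], "wy": [0, 0, 0, 0], "wz": [0, 0, 0, 0]},
  "aperture": 0.6,
  "grip_n": 20
}}

```text
time_s: 4.85
eef_pos: [628.8, -178.9, 339.6]
ee_rot: [-0.001, 0.074, 0.997, 0.0]
force: [-0.0, -1.1, 0.1]
grip_width: 0.599
grip_force: 0.0
```

>>> {"op": "steer_hand", "data": {
  "increments": {"x": [0, 0, 0], "y": [0, 0, 0], "z": [0, 0, 0], "wx": [0, 0, 0], "wy": [0, 0, 0], "wz": [0, 0, 0]},
  "aperture": 0,
  "grip_n": 20
}}

```text
time_s: 5.15
eef_pos: [629.0, -178.0, 340.5]
ee_rot: [0.0, 0.074, 0.997, 0.001]
force: [2.0, 4.4, 0.5]
grip_width: 0.31
grip_force: 19.9
```

```bash
python3 -c "
from h import *
s=sensors.sense();print(s['force']);delta(*pose([36,-105,187],DOWN,155))"
```

```text
[1.95467009 4.42712799 0.53869401]
d [0.7, 0.1, -1.5] r [0.002, 0.0, -0.001] tip m [  36.8 -104.7  167.5] t 5.15
```

>>> {"op": "steer_hand", "data": {
  "increments": {"x": [11, 21, 31, 41, 50, 50, 50], "y": [0, 0, 0, 0, 0, 0, 0], "z": [-1.7, -2.2, -1.7, -0.2, 2.3, 2.3, 2.3], "wx": [0, 0, 0, 0, 0, 0, 0], "wy": [0, 0, 0, 0, 0, 0, 0], "wz": [0, 0, 0, 0, 0, 0, 0]}
}}

```text
time_s: 5.85
eef_pos: [579.3, -170.5, 338.4]
ee_rot: [0.0, 0.074, 0.997, 0.001]
force: [-1.3, 7.6, 2.3]
grip_width: 0.31
grip_force: 20.1
```

```bash
python3 - <<'E'
from h import *
import cv2
s=sensors.sense();print(s['force']);delta(*pose([-14.2,-105,185.5],DOWN,155))
E
```

```text
[-1.28033739  7.60806251  2.27567172]
d [0.6, -0.1, -2.1] r [0.002, -0.0, -0.001] tip m [ -13.6 -104.5  165.4] t 5.85
```

Now release, back off upward, and check the lever from the scene, top and wrist cameras.

>>> {"op": "steer_hand", "data": {
  "increments": {"x": [0, 0, 0, 40, 90, 100, 100, 100], "y": [0, 0, 0, 0, 0, 60, 60, 60], "z": [0, 0, -40, -80, -80, -80, -80, -80], "wx": [0, 0, 0, 0, 0, 0, 0, 0], "wy": [0, 0, 0, 0, 0, 0, 0, 0], "wz": [0, 0, 0, 0, 0, 0, 0, 0]},
  "aperture": 0.6
}}

```text
time_s: 6.65
eef_pos: [489.3, -96.3, 418.4]
ee_rot: [0.0, 0.073, 0.997, -0.0]
force: [-0.9, 0.1, 0.6]
grip_width: 0.598
grip_force: 0.0
```

```bash
python3 - <<'E'
from h import *
import cv2
a={}
for n in("scene","wrist","top"):
    a[n]=imaging.calibration(n);cv2.imwrite(f"pics/{n}4.png",imaging.capture(n)[...,::-1])
np.save("v4.npy",a,allow_pickle=True)
b=np.array([[-14.2,-105.2,185.5],[3,-105,130.1],[-81,61,67]])
for n in a:print(n,proj(a[n],W(b)).round(1).tolist())
s=cv2.imread("pics/scene4.png")[135:255,200:335];w=cv2.imread("pics/wrist4.png")
o=np.zeros((600,800,3),np.uint8);o[:356,:400]=cv2.resize(s,(400,356),interpolation=cv2.INTER_CUBIC)
t=cv2.imread("pics/top4.png")[130:245,190:305];o[:345,400:745]=cv2.resize(t,(345,345),interpolation=cv2.INTER_CUBIC)
o[356:,:325]=cv2.resize(w,(325,244));cv2.imwrite("pics/c4.png",o)
delta(*pose([-81,61,67],DOWN,155))
E
```

```text
scene [[283.1, 180.6], [287.0, 196.3], [232.1, 201.2]]
wrist [[175.2, 335.0], [190.7, 307.8], [358.0, 200.1]]
top [[282.9, 191.3], [282.2, 188.6], [222.5, 212.3]]
d [-31.4, 107.5, 195.6] r [-0.0, -0.0, -0.002] tip m [-112.7  -46.5  244.7] t 6.8
```

View pics/c4.png

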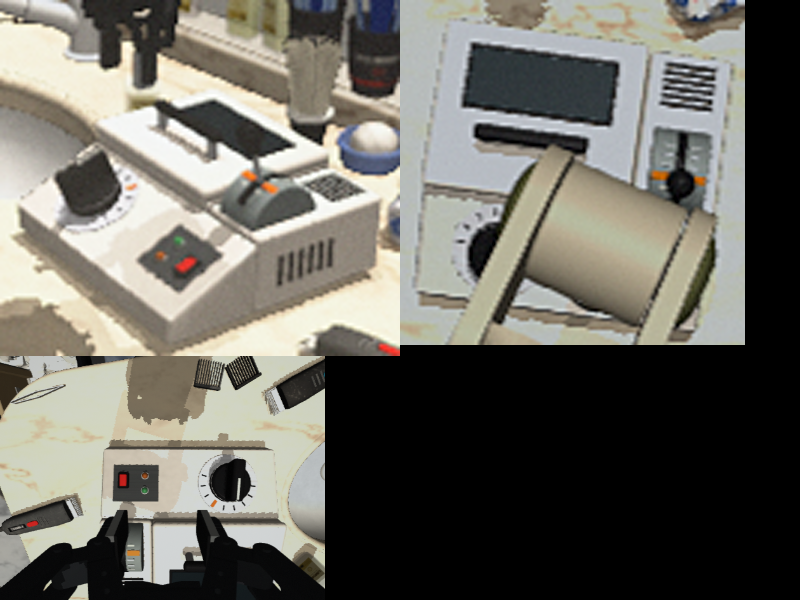

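The lid is shut flush in the scene view. In the top view the ball sits between the orange marks at (681,184). I'll measure it more precisely.

```bash
python3 - <<'E'
from h import *
import cv2
np.set_printoptions(precision=1,suppress=True)
a=np.load("v4.npy",allow_pickle=True).item();k={}
for n,(x0,x1,y0,y1) in {"scene":(268,300,165,205),"top":(274,293,180,203)}.items():
    im=cv2.imread(f"pics/{n}4.png").max(2)[y0:y1,x0:x1]
    for r in im[::1]:print(''.join('%4d'%v for v in r))
    print()
E
```

```text
236 242 245 245 244 243 239 241 241 243 245 243 243 233 219 150  78  87 101 106 109 110 114 115 110 115 120 115 113 114 143 131
 241 243 246 247 247 246 243 244 240 243 245 245 245 244 249 241 236 240 164  96 105 113 112 114 118 115 118 116 118 115 140 129
 249 250 253 253 252 251 248 246 242 242 243 245 245 246 246 246 248 250 242 241 164  98 102 110 111 117 113 113 116 100 138 129
 247 222 196 177 171 222 250 252 249 246 245 244 244 245 246 246 246 246 247 250 243 236 241 170  95 101 107 104 108  87 129 136
 150 108  75  47  47 106 163 222 250 251 248 246 243 242 241 241 242 242 244 246 244 245 245 232 214 145  84 101 108  90 133 131
  46  53  53  51  54  52  53 107 167 222 249 249 246 244 243 239 242 242 242 242 242 241 238 239 243 233 222 229 184 127 141 133
  53  62  58  56  56  60  57  52  57 100 183 249 252 249 247 244 243 239 241 245 244 244 243 243 244 245 247 250 214 148 142 145
  57  55  55  58  55  58  58  53  53  45  77 147 221 251 252 248 246 243 243 238 242 245 246 245 245 245 246 250 209 150 145 149
  62  59  57  56  59  56  54  57  59  60  51  47 109 162 223 251 251 
[... 5130 characters left out ...]
108 177
  83  89  93  98 107  74  23  11  20   6  13   0   7  76  97 104 105 112 181
 114  99  84  87  96  82  41   0  10   0   8  33  78  91  87 100  94 148 195
 130 123 115 101  75  50  24   1   4  31  75  87  89  82  95  95  90 128 183
 137 134 133 124 118 117  86  38   0  59  77  77  72  85  90  88  79 172 203
 145 144 141 135 133 127 124 116  88  61  64  62  66  77  76  76  90 180 203
 155 151 147 141 140 138 135 130 125 117 102  75  66  59  94  93  80 178 210
 159 155 157 153 147 146 143 137 135 130 127  99  50  72 112 123 103 117 154
 163 161 159 156 156 152 150 144 143 140 133 114  57 118 143 134 125 120 112
 168 166 165 160 160 157 155 151 151 150 131 131 104 133 147 141 137 133 128
```

```bash
python3 - <<'E'
from h import *
import cv2
np.set_printoptions(precision=1,suppress=True)
v=np.load("v4.npy",allow_pickle=True).item()
for nm,c,box in(("w3",np.load("w3.npy",allow_pickle=True).item()["c"],(40,130,190,230)),("wrist4",v["wrist"],(190,240,290,330)),("top4",v["top"],(270,300,180,200)),("w2",np.load("w2.npy",allow_pickle=True).item()["c"],(40,130,120,170))):
    im=cv2.imread(f"pics/{nm}.png");h=cv2.cvtColor(im,cv2.COLOR_BGR2HSV)
    m=cv2.inRange(h,(8,150,120),(22,255,255));k=np.zeros_like(m);x0,x1,y0,y1=box;k[y0:y1,x0:x1]=m[y0:y1,x0:x1]
    n,l,st,ce=cv2.connectedComponentsWithStats(k)
    for i in range(1,n):
        if st[i,4]>4:print(nm,ce[i],st[i,4],Mi(onz(c,*ce[i],130)))
print("top ball",Mi(onz(v["top"],283.2,191,185.5)),Mi(onz(v["top"],*(285.4,173.6),187.8)))
E
```

```text
w3 [ 65. 211.] 189 [   4.5 -120.7  130. ]
w3 [103. 211.] 189 [  4.5 -87.8 130. ]
wrist4 [209.9 309.5] 151 [  5.  -87.3 130. ]
top4 [276.1 187.9] 14 [  2.7 -87.6 130. ]
top4 [289.3 189.8] 9 [   2.3 -125.8  130. ]
w2 [ 64.9 142.3] 177 [   5.  -121.4  130. ]
w2 [104.4 142.4] 180 [  5.2 -88.5 130. ]
top ball [ -13.2 -106.   185.5] [  35.4 -106.1  187.8]
```

```bash
python3 - <<'E'
from h import *
import cv2
np.set_printoptions(precision=1,suppress=True)
v=np.load("v4.npy",allow_pickle=True).item();L=lambda n:np.load(n+".npy",allow_pickle=True).item()["c"]
rs=[]
up=np.array([np.cos(.4363),0,np.sin(.4363)]);n=np.array([-np.sin(.4363),0,np.cos(.4363)])
for nm,c in(("w2",L("w2")),("w3",L("w3")),("wrist4",v["wrist"]),("scene0",v["scene"]),("top0",v["top"])):
    im=cv2.imread(f"pics/{nm}.png");h=cv2.cvtColor(im,cv2.COLOR_BGR2HSV)
    x,y=proj(c,W([-51.8,36.1,80.9]))[0].astype(int);m=cv2.inRange(h,(6,110,100),(24,255,255));k=np.zeros_like(m);k[max(y-10,0):y+11,x-10:x+11]=m[max(y-10,0):y+11,x-10:x+11]
    M_=cv2.moments(k,True)
    if M_["m00"]<2: print(nm,"none");continue
    ce=M_["m10"]/M_["m00"],M_["m01"]/M_["m00"];print(nm,np.array(ce),M_["m00"],Mi(onz(c,*ce,81)));rs.append(ray(c,*ce))
for sel in(rs[:3],rs):
    x,e=tri(*sel);x=Mi(x);print("mark",x,np.array(e),"axis",x-up*40*np.cos(np.radians(36))+np.array([0,40*np.sin(np.radians(36)),0]))
A=np.array([-81,61,67.]);Z=-n
for ang in(6.7,36):
    a=np.radians(ang);bar=up*np.cos(a)-np.array([0,1,0])*np.sin(a)   # pointer direction
    # tool x = -pointer dir, tool y = z cross x
    Rm=R.from_matrix(np.c_[-bar,np.cross(Z,-bar),Z])
    print(ang);delta(*pose(A+n*95,Rm,155));print(pose(A+n*95,Rm,155)[0])
E
```

```text
w2 [254.4  73.2] 69.0 [-50.9  36.9  81. ]
w3 [248.6 137.3] 62.0 [-51.8  37.6  81. ]
wrist4 [336.5 231.7] 58.0 [-51.8  37.6  81. ]
scene0 [244.  197.7] 3.0 [-52.   37.5  81. ]
top0 [231.8 203.8] 5.0 [-53.7  35.9  81. ]
mark [-51.4  37.4  80.1] [0.6 0.4 0.4] axis [-80.7  60.9  66.5]
mark [-52.1  37.   81.1] [1.2 0.6 0.5 0.2 1.9] axis [-81.4  60.5  67.4]
6.7
d [74.2, 107.3, 124.1] r [-0.026, -0.436, 0.113] tip m [-112.7  -46.5  244.7] t 6.8
[432.2  18.8 293.6]
36
d [74.2, 107.3, 124.1] r [-0.138, -0.422, 0.616] tip m [-112.7  -46.5  244.7] t 6.8
[432.2  18.8 293.6]
```

>>> {"op": "steer_hand", "data": {
  "increments": {"x": [20, 40, 60, 74, 74, 74, 74], "y": [30, 60, 90, 107, 107, 107, 107], "z": [20, 50, 90, 124, 124, 124, 124], "wx": [0, -0.01, -0.02, -0.026, -0.026, -0.026, -0.026], "wy": [-0.14, -0.28, -0.42, -0.436, -0.436, -0.436, -0.436], "wz": [0.03, 0.07, 0.1, 0.113, 0.113, 0.113, 0.113]}
}}

```text
time_s: 7.5
eef_pos: [433.2, 18.3, 295.1]
ee_rot: [0.217, 0.128, 0.968, -0.004]
force: [0.2, -0.8, -0.5]
grip_width: 0.602
grip_force: 0.0
```

```bash
cat >> h.py <<'E'
AX=np.array([-81,61,67.]);UP=np.array([np.cos(.4363),0,np.sin(.4363)]);N=np.array([-np.sin(.4363),0,np.cos(.4363)])
def dial(h,ang,A=AX):
    a=np.radians(ang);bar=UP*np.cos(a)-np.array([0,1,0])*np.sin(a)
    return delta(*pose(A+N*h,R.from_matrix(np.c_[-bar,np.cross(-N,-bar),-N]),155))
E
python3 - <<'E'
from h import *
import cv2
dial(47,6.7)
c=imaging.calibration("wrist");im=imaging.capture("wrist")[...,::-1].copy()
np.save("w5.npy",dict(c=c),allow_pickle=True);cv2.imwrite("pics/w5.png",im);cv2.imwrite("pics/w5b.png",cv2.resize(im,(800,600)))
print(proj(c,W([AX+N*53,AX+N*53+UP*29,AX+40*UP*.809-[0,23.5,0]])))
E
```

```text
d [1.7, 0.2, 48.9] r [-0.0, 0.002, -0.0] tip m [-112.2   60.5  138.5] t 7.5
[[254.78339052 230.09802603]
 [260.62288671 275.66027101]
 [228.50973    244.26309363]]
```

View pics/w5b.png

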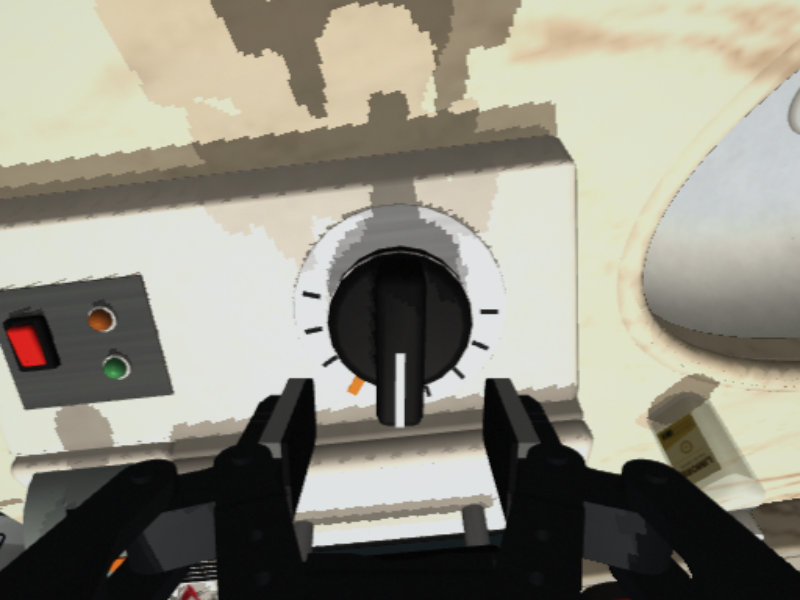

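The bar is square to the fingers and centred between them: its white line runs from (400,355) to (400,425), and the fingers are at 315 and 485. The orange mark is at (355,386).

>>> {"op": "steer_hand", "data": {
  "increments": {"x": [2, 2, 2, 2, 2], "y": [0, 0, 0, 0, 0], "z": [20, 38, 48, 48, 48], "wx": [0, 0, 0, 0, 0], "wy": [0, 0, 0, 0, 0], "wz": [0, 0, 0, 0, 0]}
}}

```text
time_s: 8.05
eef_pos: [450.5, 16.6, 250.3]
ee_rot: [0.217, 0.128, 0.968, -0.003]
force: [0.5, -0.1, -0.2]
grip_width: 0.6
grip_force: 0.0
```

>>> {"op": "steer_hand", "data": {
  "increments": {"x": [0, 0, 0, 0], "y": [0, 0, 0, 0], "z": [0, 0, 0, 0], "wx": [0, 0, 0, 0], "wy": [0, 0, 0, 0], "wz": [0, 0, 0, 0]},
  "aperture": 0,
  "grip_n": 40
}}

```text
time_s: 8.45
eef_pos: [450.2, 16.7, 250.3]
ee_rot: [0.217, 0.128, 0.968, -0.003]
force: [-4.6, -3.1, 5.6]
grip_width: 0.202
grip_force: 40.7
```

```bash
python3 -c "
from h import *
dial(45,6.7);s=sensors.sense();print(M.inv().apply(s['force']),s['wrist_torque'])"
```

```text
d [-2.0, -0.3, 3.1] r [-0.0, 0.001, 0.0] tip m [-95.3  61.5  93.6] t 8.45
[-4.13970297 -3.72467669  5.62807677] [-0.50675907  0.52747021 -0.40289733]
```

>>> {"op": "steer_hand", "data": {
  "increments": {"x": [0, 0, 0, 0, 0, 0], "y": [0, 0, 0, 0, 0, 0], "z": [-3, -6, -9, -12, -13, -13], "wx": [0, 0, 0, 0, 0, 0], "wy": [0, 0, 0, 0, 0, 0], "wz": [0, 0, 0, 0, 0, 0]}
}}

```text
time_s: 9.05
eef_pos: [444.8, 17.6, 261.9]
ee_rot: [0.217, 0.128, 0.968, -0.003]
force: [-0.2, -4.1, 1.3]
grip_width: 0.2
grip_force: 40.5
```

```bash
python3 -c "
from h import *
dial(58,36);s=sensors.sense();print(M.inv().apply(s['force']),s['wrist_torque'],s['grip_width'])"
```

```text
d [-2.0, -0.4, 3.0] r [0.0, 0.001, 0.512] tip m [-100.8   61.6  105.2] t 9.05
[ 0.37531363 -4.08392519  1.29690714] [-0.83446914  0.22176373 -0.40826214] 0.1995463296619317
```

>>> {"op": "steer_hand", "data": {
  "increments": {"x": [0, 0, 0, 0, 0, 0, 0], "y": [0.2, 0.4, 0.6, 0.8, 1, 1, 1], "z": [0, 0, 0, 0, 0, 0, 0], "wx": [0, 0, 0, 0, 0, 0, 0], "wy": [0, 0, 0, 0, 0, 0, 0], "wz": [0.1, 0.2, 0.3, 0.4, 0.51, 0.51, 0.51]}
}}

```text
time_s: 9.75
eef_pos: [445.1, 18.2, 261.9]
ee_rot: [0.211, 0.368, 0.904, 0.051]
force: [-1.5, -7.8, 1.8]
grip_width: 0.205
grip_force: 40.6
```

```bash
python3 - <<'E'
from h import *
import cv2
dial(58,36);s=sensors.sense();print(M.inv().apply(s['force']),s['wrist_torque'],s['grip_width'])
c=imaging.calibration("wrist");im=imaging.capture("wrist")[...,::-1].copy();cv2.imwrite("pics/w6b.png",cv2.resize(im,(800,600)))
E
```

```text
d [-2.2, -0.0, 2.9] r [0.0, 0.002, 0.002] tip m [-100.5   62.1  105.2] t 9.75
[-0.35256796 -7.93235643  1.8493484 ] [-1.53861616  0.34171923 -0.74141768] 0.2046867224821142
```

View pics/w6b.png

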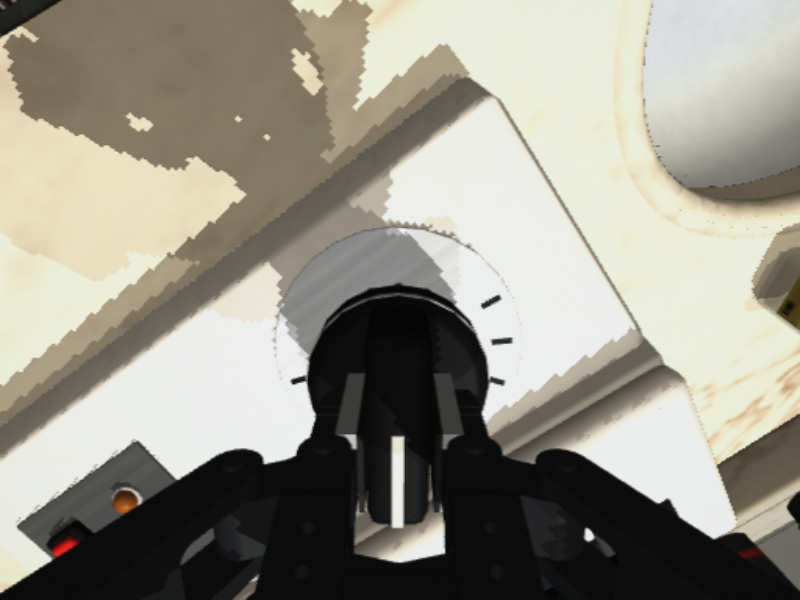

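The dial is out and turned with the bar still square in the grip: its white line runs from (399,437) to (397,525). Now I'll push it home.

>>> {"op": "steer_hand", "data": {
  "increments": {"x": [0, 0, 0, 0, 0, 0, 0], "y": [0, 0, 0, 0, 0, 0, 0], "z": [3, 6, 9, 11, 13, 14, 14], "wx": [0, 0, 0, 0, 0, 0, 0], "wy": [0, 0, 0, 0, 0, 0, 0], "wz": [0, 0, 0, 0, 0, 0, 0]}
}}

```text
time_s: 10.5
eef_pos: [450.6, 17.4, 250.3]
ee_rot: [0.211, 0.367, 0.904, 0.051]
force: [-16.6, -8.6, 22.3]
grip_width: 0.204
grip_force: 44.1
```

```bash
python3 -c "
from h import *
dial(45,36);s=sensors.sense();print(-(M.inv().apply(s['force'])@-N),M.inv().apply(s['force']),s['wrist_torque'],s['grip_width'])"
```

```text
d [-2.1, -0.1, 3.0] r [0.0, 0.002, 0.003] tip m [-94.9  62.2  93.6] t 10.5
26.614244212104055 [-15.14670208 -10.93099925  22.30269962] [-1.82293662  1.42622075 -0.90696919] 0.20383882253581553
```

>>> {"op": "steer_hand", "data": {
  "increments": {"x": [0, 0, 0], "y": [0, 0, 0], "z": [-1, -1, -1], "wx": [0, 0, 0], "wy": [0, 0, 0], "wz": [0, 0, 0]},
  "aperture": 0.6
}}

```text
time_s: 10.8
eef_pos: [450.4, 18.1, 249.6]
ee_rot: [0.21, 0.368, 0.904, 0.052]
force: [-0.4, 0.0, -0.8]
grip_width: 0.601
grip_force: 0.0
```

>>> {"op": "steer_hand", "data": {
  "increments": {"x": [0, 0, 0, 0, 0], "y": [0, 0, 0, 0, 0], "z": [-30, -60, -80, -80, -80], "wx": [0, 0, 0, 0, 0], "wy": [0, 0, 0, 0, 0], "wz": [0, 0, 0, 0, 0]}
}}

```text
time_s: 11.3
eef_pos: [417.0, 22.9, 321.8]
ee_rot: [0.21, 0.368, 0.904, 0.052]
force: [-0.7, -0.1, 0.5]
grip_width: 0.598
grip_force: 0.0
```

```bash
python3 - <<'E'
from h import *
import cv2
dial(45,36)
c=imaging.calibration("wrist");im=imaging.capture("wrist")[...,::-1].copy();cv2.imwrite("pics/w7.png",im);cv2.imwrite("pics/w7b.png",cv2.resize(im,(800,600)))
np.save("w7.npy",dict(c=c),allow_pickle=True)
for h in(53,66):print(proj(c,W([AX+N*h,AX+N*h+29*(UP*.809-np.array([0,.588,0]))])))
E
```

```text
d [-2.9, -0.2, 82.2] r [0.0, -0.0, 0.002] tip m [-129.2   62.9  165. ] t 11.3
[[253.69446538 218.12346245]
 [253.66831886 258.02328543]]
[[253.62066922 225.96933173]
 [253.59602325 267.90980161]]
```

View pics/w7b.png

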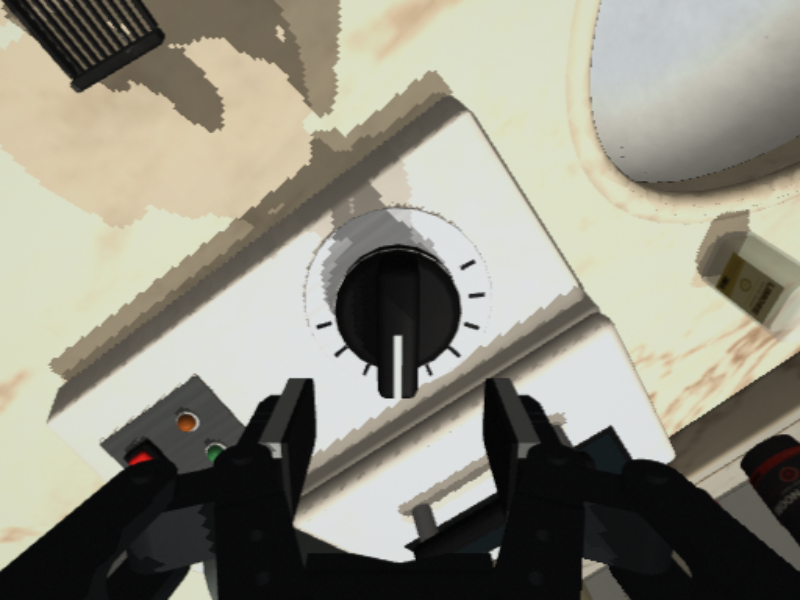

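The pointer covers the orange mark. Its line, from (399,336) to (397,397), has the length expected with the dial home. I'll press once with shut fingers to be sure it is fully seated.

>>> {"op": "steer_hand", "data": {
  "increments": {"x": [0, 0, -2, -2, -2, -2, -2], "y": [0, 0, 0, 0, 0, 0, 0], "z": [0, 0, 30, 48, 52, 52, 52], "wx": [0, 0, 0, 0, 0, 0, 0], "wy": [0, 0, 0, 0, 0, 0, 0], "wz": [0, 0, 0, 0, 0, 0, 0]},
  "aperture": 0
}}

```text
time_s: 12.05
eef_pos: [440.0, 18.3, 276.3]
ee_rot: [0.211, 0.368, 0.904, 0.052]
force: [-0.7, -0.3, 1.0]
grip_width: 0.0
grip_force: 0.0
```

>>> {"op": "steer_hand", "data": {
  "increments": {"x": [0, 0, 0, 0], "y": [0, 0, 0, 0], "z": [1, 2, 3, 3], "wx": [0, 0, 0, 0], "wy": [0, 0, 0, 0], "wz": [0, 0, 0, 0]}
}}

```text
time_s: 12.45
eef_pos: [441.3, 18.0, 273.1]
ee_rot: [0.21, 0.368, 0.904, 0.052]
force: [-0.3, 0.8, 0.0]
grip_width: 0.001
grip_force: 0.0
```

```bash
python3 -c "
from h import *
dial(71,36)"
```

```text
d [-0.7, -0.2, 1.6] r [0.0, 0.0, 0.002] tip m [-104.4   61.6  116.3] t 12.45
```

>>> {"op": "steer_hand", "data": {
  "increments": {"x": [0, 0, 0, 0], "y": [0, 0, 0, 0], "z": [1, 2, 3, 3], "wx": [0, 0, 0, 0], "wy": [0, 0, 0, 0], "wz": [0, 0, 0, 0]}
}}

```text
time_s: 12.85
eef_pos: [442.6, 17.8, 270.1]
ee_rot: [0.21, 0.368, 0.904, 0.052]
force: [-0.1, 0.1, 0.1]
grip_width: -0.007
grip_force: 0.0
```

```bash
python3 -c "
from h import *
dial(71,36)"
```

```text
d [-0.7, -0.1, -1.6] r [0.0, -0.0, 0.002] tip m [-103.2   61.6  113.3] t 12.85
```

>>> {"op": "steer_hand", "data": {
  "increments": {"x": [0, 0, 0, 0], "y": [0, 0, 0, 0], "z": [1, 2, 3, 3], "wx": [0, 0, 0, 0], "wy": [0, 0, 0, 0], "wz": [0, 0, 0, 0]}
}}

```text
time_s: 13.25
eef_pos: [443.5, 17.9, 269.5]
ee_rot: [0.211, 0.367, 0.904, 0.052]
force: [-22.9, 2.1, 31.7]
grip_width: 0.004
grip_force: 18.8
```

```bash
python3 -c "
from h import *
dial(71,36)"
```

```text
d [-0.4, -0.7, -2.6] r [0.001, 0.002, 0.003] tip m [-101.9   61.8  112.9] t 13.25
```

>>> {"op": "steer_hand", "data": {
  "increments": {"x": [0, 0, 0, 50, 100, 150, 150], "y": [0, 0, 0, 0, 0, 0, 0], "z": [-40, -80, -120, -150, -150, -150, -150], "wx": [0, 0, 0, 0, 0, 0, 0], "wy": [0, 0, 0, 0, 0, 0, 0], "wz": [0, 0, 0, 0, 0, 0, 0]}
}}

```text
time_s: 13.95
eef_pos: [281.7, 132.0, 350.7]
ee_rot: [0.209, 0.366, 0.905, 0.052]
force: [0.5, 0.3, -0.7]
grip_width: 0.003
grip_force: 0.0
```

```bash
python3 - <<'E'
from h import *
import cv2
o=np.zeros((600,800,3),np.uint8)
s=cv2.imread
im=imaging.capture("scene")[...,::-1].copy();cv2.imwrite("pics/scene8.png",im);t=imaging.capture("top")[...,::-1].copy();cv2.imwrite("pics/top8.png",t)
o[:356,:400]=cv2.resize(im[135:255,200:335],(400,356),interpolation=cv2.INTER_CUBIC)
o[:345,400:745]=cv2.resize(t[130:245,190:305],(345,345),interpolation=cv2.INTER_CUBIC);o[356:,:325]=cv2.resize(t,(325,244));cv2.imwrite("pics/c8.png",o)
E
```

```text
(no output)
```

View pics/c8.png

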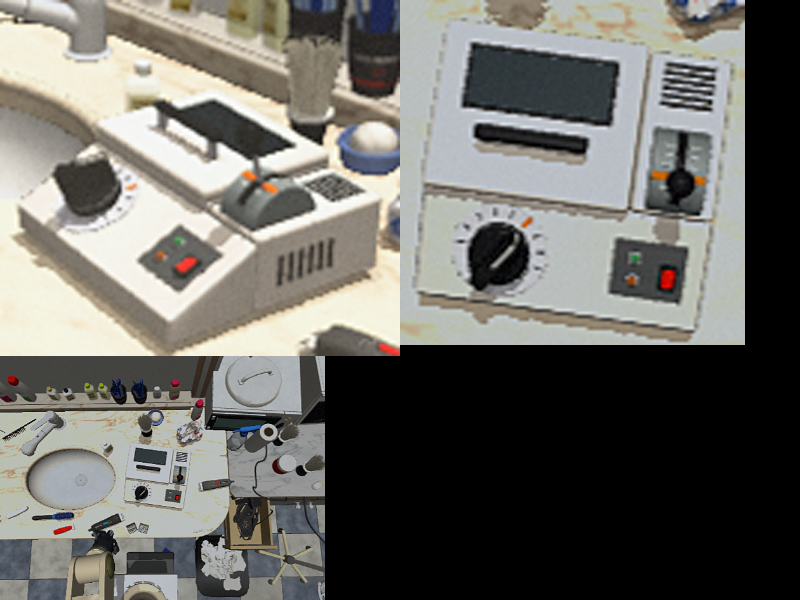

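The lid is shut, the ball sits over the orange marks at (681,183), and the dial pointer aims at the orange mark at (528,222). The bystander items are in place.

```bash
python3 -c "
from rig import ctrl, imaging, sensors, finish_job
print(finish_job())"
```

```text
the job is handed in; nothing more can be done
None
```

I shut the lid, set the damper lever to within about 1.5 mm of its orange mark, then turned the timer dial to its orange mark and pressed it home to a hard stop; handed in at about 14 s, with the rest of the counter undisturbed.

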